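Set up, level and load a bending-test bar

ROBOT

A 6-joint arm with a two-finger parallel gripper is mounted at the origin on a cart in front of the work surface, level with it; the furniture and walls round the work are solid. World frame = base frame: x ahead of the robot, y to its left, z up, the work surface at z = 0. Lengths are in m, angles in rad, forces in N, time in s.
With the tool pointing down it reaches from about 0.425 to 0.95 m from the base axis. Payload 14.7 kg.
Tool frame: the origin (TCP) lies midway between the tips of the shut fingers; the grasp point (between the pads) lies 19 mm behind it; z points along the fingers, y is the direction in which the jaws open and shut (so a half turn about z gives the same grasp; the last joint's range is limited). The gripper opens to 85 mm and grips with 20 to 120 N. Pads are 22 mm wide; open, the fingers measure 114 mm over their backs; the gripper's body (76 mm by 85 mm) begins 54 mm behind the grasp point. The pads swing forward as they close: fully open they stand 13 mm farther back than shut.
Start: joints at [-1.299, 0.48, 1.596, -0, 1.065, -0.047], TCP at [0.204, -0.617, 0.231] pointing down, gripper open.
Joint ranges: [-2.75, 2.75], [-0.82, 2.05], [0.23, 2.67], [-1.56, 4.7], [0.09, 2.69], [-2.92, 2.92]. Speed limits (rad/s): [1.89, 1.89, 2.39, 3.01, 3.01, 3.01].

INTERFACE

Orientations are given as a rotation vector (axis times angle).
In Python, from workcell import manip gives the robot as it stands.
- The arm moves only by the shell command python3 -m inch 'ROWS'. ROWS is JSON, a list of rows, each an object with "slide": the shift along the world's x, y, z in m, a list of three; "turn": the turn, a rotation vector about the world's x, y, z in degrees, a list of three; "gripper": the gripper command: -1 is shut, 1 is fully open, values between are in proportion. A call has 1 to 12 rows; each row is the pose to reach, as a shift and turn from the pose commanded when the call began; what a row does not reach only later rows make up. A row lasts 1/12 s, in which the tool goes at most 41.7 mm and 7.16 degrees, less where a joint would pass 70% of its speed; a pose out of reach is approached as far as the arm can. A call with a gripper value outside its range is refused whole. The fingers move at their own pace and stop on an object; the grip force is fixed at half the most. Time passes only in rows, so rows that repeat a pose let the fingers close. It gives the time, the measured TCP pose, the force and the opening at its end, in the units of the state.
- manip.read_state(): the state, without advancing time (a new reading comes with each control period).
- manip.get_image(name): name is "scene" or "side" or "wrist"; returns (picture, depth): 420x560x3 uint8, red, green, blue; 420x560 float32, m along the optical axis (not along the pixel's ray), 0 where there is no reading.
- manip.camera_info(name): a dict with "fx", "fy", "cx", "cy" (pixels), "rvec" (rotation vector, rad) and "tvec" (3), from world to camera coordinates, as OpenCV has them. Camera axes: x right, y down, z forward; pixel columns grow to the right and rows downward; lengths in m; the calibration is good to about 2 mm. A picture is of the moment at which its call begins: read the wrist's pose just before it. camera_info takes no time and is no camera call; for the wrist camera it gives the pose at the moment of the call.
- manip.job_done(): hands the job in, once; it reports no verdict.
Trained networks look in the newest picture that a camera, given by its name, has taken for a name from the list of things; names that differ only in an ending like _2 or _b are one class to them, and where a whole thing is asked for, a point or a joint stands for the part that bears it (a point fixed in the world has none). Each returns a list of dicts, best first, with "p" (0 to 1); they miss things now and then, are a little off and sometimes report something else, mostly with a low value. They report only what shows in the picture. A call takes as long as a camera call.
- manip.search_frame(camera, label): "rect" ([left, top, width, height] in pixels, round what is visible of it).
The state is a dict: "time": time; "joints": joint angles; "qd": joint speeds; "joint_efforts": joint torques, N m; "eef_pos": TCP position; "tool_rot": TCP orientation; "force": force on the tool from outside, world axes, zero at the start; "moment": the same for the moment, N m; "width": opening from 0.0 (shut) to 1.0 (fully open).
Only numpy, scipy, OpenCV 4.12 (cv2) and the standard library are available. Lean on these libraries where they do the work, as an engineer would, in place of code of your own. Each camera call takes 0.05 s, during which the arm holds its last target. There are 200 camera calls.

TASK

Prepare the bending test: lay the flat metal bar across the two raised round edges of the rig, with its middle half way between them. Then turn the knurled knob on top of the rig's screw stage clockwise, regripping as needed, until the screw comes to its stop and the bar lies level. After that set the larger slotted brass weight flat on the line across the bar's middle and the smaller one centred on top of it, let go, and leave the other things on the table where they are.

Things in the scene. Friction and masses are not known exactly. Their poses are not given: they have to be found in the camera images.
- rig: Fixed bending-test rig on a grey base plate, 325 mm long (its y) by 70 mm wide (its x) and 10 mm thick; origin at the centre of the plate's underside on the table, z up. At its y = +130 mm stands the screw stage: two guide rods and a brass screw under a 62 x 34 mm top plate (top at z = 113 mm) with the knurled knob on it. Nothing on the rig is higher than 83 mm but this stage, which begins at y = +113 mm. The rig's place and yaw vary.
- trestle: The fixed support of the rig, an upright at the rig's y = -110 mm that carries a round steel edge (a 10 mm diameter rod, 44 mm long along the rig's x); it does not move. Its frame is the rig's frame.
- carriage: The moving support: an aluminium carriage on the screw stage with an arm to the rig's y = +50 mm that carries a second round steel edge like the fixed one (10 mm diameter, 44 mm long along the rig's x). It rises and sinks 2.2 mm for each radian of the knob and stays where it is left. Its frame lies on the rig's frame when the knob reads 0.
- fixed_edge (a point): Highest line, middle, of the fixed round edge, on which the bar is to lie; 80 mm above the table.
- jack_edge (a point): Highest line, middle, of the carriage's round edge; 160 mm from fixed_edge along the rig's y, and 7 to 9.3 mm lower than it at the start, level with it when the knob reads 0.
- midspan (a point): Fixed point half way between the two edges (rig's y = -30 mm), 80 mm above the table; the underside of the level bar's middle belongs here.
- knob (a joint): Turn of the knurled knob in rad. Growing = clockwise seen from above = the carriage rises. 0: both edges are level. The stop is at +0.15 (0.3 mm higher, which still counts as level). It starts between -4.2 and -3.2 and stays where it is left (about 0.03 N m of friction).
- knob_grip (a point): Centre of the knurled steel knob at the height to grip: 31 mm diameter, 18 mm tall (from 117 to 135 mm above the table), axis vertical, does not rise as it turns. Free all round above z = 115 mm.
- bar: Loose flat aluminium bar, 220 x 25 x 8 mm, 0.12 kg, lying flat on the table to the robot's right at the start; origin at its very centre (4 mm above what it lies on), x along its length, z through its thickness. Both faces are alike, with a dark line scribed across the middle and a dark dot near each end.
- weight_large: The larger slotted brass weight: disc 33 mm in diameter, 10 mm thick with a radial slot, 0.05 kg, flat on the table; origin at the centre of its underside, z up.
- weight_small: The smaller slotted brass weight: disc 27 mm in diameter, 8 mm thick with a radial slot, 0.02 kg, flat on the table; origin at the centre of its underside, z up. The two weights and the bobbin stand in a row nearer the robot than the rig, in any order.
- bobbin: Bystander: copper-wound bobbin with black flanges, 31 mm in diameter, 24 mm tall, standing; origin under its centre.
- screwdriver: Bystander: screwdriver with red grip, 160 mm long, lying at the left; origin under its centre.
- canister: Bystander: white capped canister, 32 x 50 mm, lying at the left; origin under its centre.
- eraser: Bystander: eraser 42 x 20 x 12 mm lying at the right; origin under its centre.
- pencil: Bystander: dark green pencil, 117 mm long, lying behind the bar at the right; origin under its centre.

How it is judged:
By the outcome, as a careful person would: the job done as asked, in the order asked, and still so for the second after the job is handed in, with the robot touching nothing.
It also fails if it takes over 72 s, if anything falls off the work surface, if the arm or the gripper's body presses on something with over 40 N, if the wrist force passes 120 N, or if a joint passes its speed limit or range.

## Working session

There is one attempt and no reset: what is moved stays moved. The work goes in short steps, Python scripts to look and compute and a shell command to move; the robot and the scene stay as the last step left them, time stands still between calls to the robot, and variables do not carry over. Pictures are saved under pics/ and viewed, about 8 in all and at most 12, crops included, and the job is handed in when it is done.

```bash
mkdir -p pics; ls
cat > h.py <<'E'
import numpy as np, cv2
from workcell import manip
def grab(c):
    info=manip.camera_info(c); im,d=manip.get_image(c)
    R=cv2.Rodrigues(np.array(info['rvec'],float))[0]; t=np.array(info['tvec'],float)
    return im,d,info,R,t
def cloud(d,info,R,t):
    v,u=np.mgrid[:d.shape[0],:d.shape[1]]
    P=np.stack([(u-info['cx'])/info['fx']*d,(v-info['cy'])/info['fy']*d,d],-1)
    return (P-t)@R
def save(im,n): cv2.imwrite('pics/'+n,cv2.cvtColor(im,cv2.COLOR_RGB2BGR))
E
python3 - <<'E'
from h import *
s=manip.read_state();print(s['time'],s['eef_pos'],s['tool_rot'],s['width'])
out=[]
for c in ['scene','side']:
    im,d,i,R,t=grab(c); X=cloud(d,i,R,t); print(c,'cam pos',(-R.T@t).round(3))
    np.savez(c,im=im,X=X,d=d); save(im,c+'0.png')
    for l in ['rig','knob','bar','weight_large','weight_small','bobbin','jack_edge','fixed_edge']:
        for r in manip.search_frame(c,l)[:2]:
            x,y,w,h=r['rect']; p=X[int(y+h/2),int(x+w/2)]
            print(c,l,np.round(r['rect']),round(r['p'],2),p.round(3))
E
```

```text
pics
0.0 [ 0.20363694 -0.61685872  0.23068011] [-3.10062010e+00 -4.98500887e-01  2.01107372e-04] 0.9993874555370919
scene cam pos [0.005 0.695 0.692]
scene rig [200. 210.  94. 100.] 0.95 [0.59  0.088 0.01 ]
scene rig [202. 246.  48.  41.] 0.73 [0.572 0.176 0.055]
scene knob [205. 238.  19.  15.] 0.64 [0.562 0.209 0.136]
scene bar [312. 204.  75.  29.] 0.6 [ 0.495 -0.213  0.008]
scene weight_large [263. 300.  19.  18.] 0.5 [0.443 0.173 0.01 ]
scene weight_large [325. 256.  16.  16.] 0.27 [ 0.422 -0.018  0.017]
scene weight_small [264. 207.  20.  36.] 0.18 [ 0.603 -0.025  0.043]
scene bobbin [326. 257.  14.  10.] 0.65 [ 0.423 -0.02   0.018]
scene jack_edge [200. 244.  48.  44.] 0.87 [0.544 0.204 0.091]
scene fixed_edge [265. 210.  18.  29.] 0.78 [ 0.601 -0.026  0.044]
side cam pos [ 0.582 -0.956  0.565]
side rig [264. 170.  40.  88.] 0.85 [0.593 0.158 0.007]
side knob [272. 167.   8.  10.] 0.5 [0.57  0.192 0.132]
side knob [198. 281.  97.  17.] 0.42 [ 0.5   -0.227  0.007]
side bar [198. 279.  95.  18.] 0.65 [ 0.497 -0.224  0.007]
side bobbin [219. 239.  11.   8.] 0.45 [ 0.428 -0.043  0.021]
side jack_edge [267. 191.  16.  16.] 0.71 [0.563 0.125 0.071]
side jack_edge [231. 337.  21.  20.] 0.5 [ 0.503 -0.407  0.013]
side fixed_edge [282. 223.  15.  26.] 0.58 [ 0.604 -0.033  0.033]
```

Run:
```python
from h import *
a=cv2.imread('pics/scene0.png')[180:345,180:400]; b=cv2.imread('pics/side0.png')[150:370,150:370]
cv2.imwrite('pics/c0.png',np.hstack([cv2.resize(a,(520,390),interpolation=2),cv2.resize(b,(390,390),interpolation=2)])[:, :800] if 0 else np.hstack([cv2.resize(a,(480,360),interpolation=2),cv2.resize(b,(320,360),interpolation=2)]))
X=np.load('side.npz')['X']; S=np.load('scene.npz')['X']
def sel(X,lo,hi): 
    m=np.all((X>lo)&(X<hi),-1); return X[m]
P=sel(S,[.3,-.33,.004],[.72,-.15,.012]); print(len(P))
for n,X in(('scene',S),('side',X)):
    P=sel(X,[.38,-.35,.005],[.72,-.12,.013]); 
    r=cv2.minAreaRect((P[:,:2]*1000).astype(np.float32)); print(n,'bar',r,len(P))
    P=sel(X,[.45,.05,.12],[.7,.3,.15]); print('knob',P.mean(0),np.ptp(P,0) if len(P) else 0)
    P=sel(X,[.45,-.2,.07],[.75,.0,.09]); print('fixed edge',P.mean(0),P.min(0),P.max(0))
```

```text
667
scene bar ((554.75439453125, -239.99594116210938), (350.9731750488281, 132.53451538085938), 9.399889945983887) 594
knob [0.5642901  0.21159041 0.13128056] [0.03236386 0.0316785  0.01733475]
fixed edge [ 0.59845358 -0.02712433  0.0766664 ] [ 0.57791809 -0.03602313  0.07009762] [ 0.62228916 -0.02058742  0.08239382]
side bar ((548.6424560546875, -250.69029235839844), (368.0777893066406, 126.5436782836914), 11.681446075439453) 757
knob [0.56579576 0.1992446  0.12946193] [0.02839304 0.03378932 0.01510053]
fixed edge [ 0.59835319 -0.03443304  0.07499441] [ 0.5773785  -0.04045188  0.07028393] [ 0.62003106 -0.02585367  0.07934979]
```

View pics/c0.png

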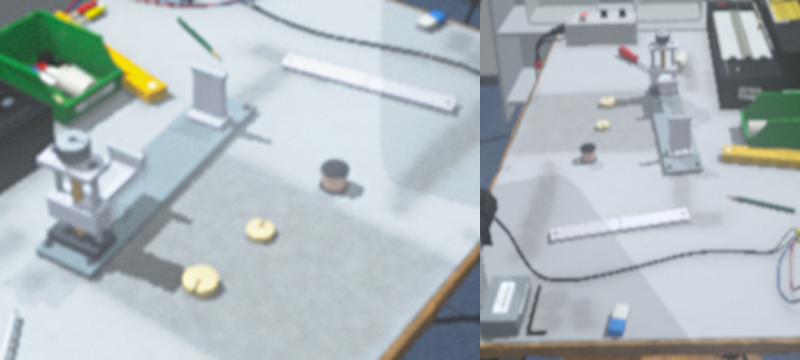

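Crop: rig runs from the screw stage with the knob (left crop, 72,145) to the trestle (210,95). The bar spans (287,62)–(455,105). Weights are at (200,280), large, and (260,230), small; the bobbin is at (335,175).

Run:
```python
from h import *
z=np.load('scene.npz');X=z['X']
for n,(u,v) in dict(b1=(313,209),b2=(386,227),large=(272,307),small=(299,284)).items(): print(n,X[v,u].round(3))
X=np.load('side.npz')['X']
for n,(u,v) in dict(b1=(200,294),b2=(291,282)).items(): print(n,X[v,u].round(3))
R=cv2.Rodrigues(np.array(manip.read_state()['tool_rot']))[0];print(R.round(3))
i=manip.camera_info('wrist');C=cv2.Rodrigues(np.array(i['rvec'],float))[0];c=-C.T@np.array(i['tvec'])
print('cam in tool',R.T@(c-manip.read_state()['eef_pos']),(R.T@C.T).round(3),i['fx'])
```

```text
b1 [ 0.595 -0.187  0.01 ]
b2 [ 0.399 -0.238  0.008]
large [0.444 0.172 0.011]
small [0.448 0.074 0.003]
b1 [ 0.397 -0.242  0.007]
b2 [ 0.603 -0.203  0.006]
[[ 0.95   0.313  0.   ]
 [ 0.313 -0.95  -0.   ]
 [ 0.     0.    -1.   ]]
cam in tool [ 0.08223769 -0.00021189 -0.14169887] [[ 0.    -0.948 -0.32 ]
 [ 1.     0.001 -0.   ]
 [ 0.    -0.32   0.948]] 295.75298199558387
```

```bash
python3 -m inch '[{"slide":[0.296,0.4,-0.03],"turn":[0,0,-5.5],"gripper":1},{"slide":[0.296,0.4,-0.03],"turn":[0,0,-5.5],"gripper":1},{"slide":[0.296,0.4,-0.03],"turn":[0,0,-5.5],"gripper":1},{"slide":[0.296,0.4,-0.03],"turn":[0,0,-5.5],"gripper":1},{"slide":[0.296,0.4,-0.03],"turn":[0,0,-5.5],"gripper":1},{"slide":[0.296,0.4,-0.03],"turn":[0,0,-5.5],"gripper":1},{"slide":[0.296,0.4,-0.03],"turn":[0,0,-5.5],"gripper":1},{"slide":[0.296,0.4,-0.03],"turn":[0,0,-5.5],"gripper":1},{"slide":[0.296,0.4,-0.03],"turn":[0,0,-5.5],"gripper":1},{"slide":[0.296,0.4,-0.03],"turn":[0,0,-5.5],"gripper":1},{"slide":[0.296,0.4,-0.03],"turn":[0,0,-5.5],"gripper":1},{"slide":[0.296,0.4,-0.03],"turn":[0,0,-5.5],"gripper":1}]'
python3 - <<'E'
from h import *
s=manip.read_state();print(s['time'],s['eef_pos'],s['joints'])
im,d,i,R,t=grab('wrist');X=cloud(d,i,R,t);np.savez('w1',im=im,X=X,d=d);save(im,'w1.png')
print(manip.search_frame('wrist','bar')[:1])
m=(X[...,2]>.004)&(X[...,2]<.014)&(np.hypot(X[...,0]-.5,X[...,1]+.217)<.13)&(im.min(-1)>60)
n,l,st,c=cv2.connectedComponentsWithStats(m.astype(np.uint8)); k=1+st[1:,4].argmax()
P=X[l==k];print(st[k],P.mean(0)); print(cv2.minAreaRect((P[:,:2]*1000).astype(np.float32)))
E
```

```text
time: 1.9
eef_pos: [0.5008, -0.2153, 0.2014]
tool_rot: [3.122, 0.349, 0.001]
force: [1.4, -1.1, 0.1]
width: 1.003
1.9 [ 0.50082079 -0.21529098  0.20141283] [-4.61644086e-01  3.68711033e-01  1.87061782e+00  7.31200911e-05
  9.01719023e-01  8.86234073e-01]
[{'rect': [273.8, 83.5, 26.8, 186.1], 'p': 0.84}]
[ 274   85   27  186 3996] [ 0.51130407 -0.21487303  0.00719047]
((500.2901916503906, -217.07716369628906), (219.85214233398438, 25.01302146911621), 11.302791595458984)
```

View pics/w1.png

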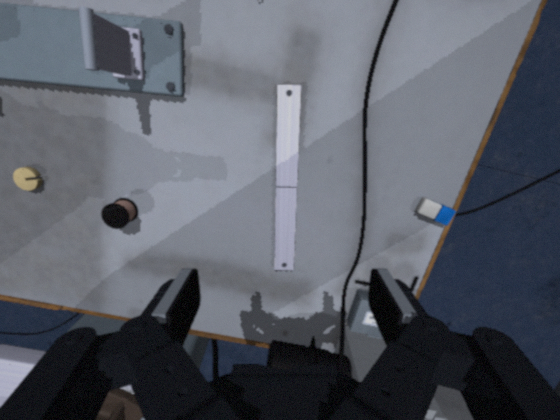

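The bar lies vertically in the wrist picture at columns 274–300, rows 85–270, with its mid line at row 187. The depth fit gives 219.9 × 25.0 mm, centre (0.5003, -0.2171), yaw 11.3°. I'll grasp it there.

```bash
python3 -m inch '[{"slide":[-0.0005,-0.0018,-0.04],"turn":[0,0,-1.4],"gripper":0.0},{"slide":[-0.0005,-0.0018,-0.08],"turn":[0,0,-1.4],"gripper":0.0},{"slide":[-0.0005,-0.0018,-0.12],"turn":[0,0,-1.4],"gripper":0.0},{"slide":[-0.0005,-0.0018,-0.155],"turn":[0,0,-1.4],"gripper":0.0},{"slide":[-0.0005,-0.0018,-0.18],"turn":[0,0,-1.4],"gripper":0.0},{"slide":[-0.0005,-0.0018,-0.19],"turn":[0,0,-1.4],"gripper":0.0},{"slide":[-0.0005,-0.0018,-0.197],"turn":[0,0,-1.4],"gripper":0.0},{"slide":[-0.0005,-0.0018,-0.197],"turn":[0,0,-1.4],"gripper":-1},{"slide":[-0.0005,-0.0018,-0.197],"turn":[0,0,-1.4],"gripper":-1},{"slide":[-0.0005,-0.0018,-0.197],"turn":[0,0,-1.4],"gripper":-1},{"slide":[-0.0005,-0.0018,-0.197],"turn":[0,0,-1.4],"gripper":-1},{"slide":[-0.0005,-0.0018,-0.197],"turn":[0,0,-1.4],"gripper":-1}]'
python3 - <<'E'
from h import *
X=np.load('scene.npz')['X'];S=np.load('side.npz')['X']
for n,X in (('scene',X),('side',S)):
  for nm,lo,hi in (('knob',[.5,.15,.13],[.65,.28,.145]),('base',[.45,-.1,.006],[.7,.3,.013]),('edge',[.5,-.08,.074],[.7,.02,.09])):
    P=X[np.all((X>lo)&(X<hi),-1)]
    print(n,nm,len(P),cv2.minAreaRect((P[:,:2]*1000).astype(np.float32)))
E
```

```text
time: 3.0
eef_pos: [0.4999, -0.2194, 0.0054]
tool_rot: [3.125, 0.311, 0.002]
force: [0.4, -0.7, -1.5]
width: 0.255
scene knob 141 ((567.7767944335938, 208.80162048339844), (30.110258102416992, 31.55581283569336), 87.06632995605469)
scene base 1896 ((572.9632568359375, 105.93083953857422), (245.6473846435547, 380.6310119628906), 1.7887678146362305)
scene edge 65 ((600.0587768554688, -28.677684783935547), (44.48173141479492, 13.029816627502441), 6.395245552062988)
side knob 35 ((565.311279296875, 205.8794708251953), (28.157405853271484, 29.792476654052734), 11.42248249053955)
side base 808 ((574.9130859375, 96.2374496459961), (249.46713256835938, 368.65838623046875), 4.391637325286865)
side edge 41 ((598.4053955078125, -33.44500732421875), (42.60310363769531, 10.241827964782715), 8.331710815429688)
```

```bash
python3 -m inch '[{"slide":[0,0,0.035],"turn":[0,0,0],"gripper":-1},{"slide":[0,0,0.075],"turn":[0,0,0],"gripper":-1},{"slide":[0,0.01,0.115],"turn":[0,0,7],"gripper":-1},{"slide":[0.01,0.03,0.15],"turn":[0,0,14],"gripper":-1},{"slide":[0.02,0.06,0.18],"turn":[0,0,21],"gripper":-1},{"slide":[0.03,0.09,0.2],"turn":[0,0,28],"gripper":-1},{"slide":[0.04,0.12,0.2],"turn":[0,0,35],"gripper":-1},{"slide":[0.05,0.15,0.2],"turn":[0,0,42],"gripper":-1},{"slide":[0.06,0.18,0.2],"turn":[0,0,49],"gripper":-1},{"slide":[0.07,0.21,0.2],"turn":[0,0,56],"gripper":-1},{"slide":[0.08,0.24,0.2],"turn":[0,0,63],"gripper":-1},{"slide":[0.088,0.268,0.2],"turn":[0,0,70],"gripper":-1}]'
python3 -m inch '[{"slide":[0,0,0],"turn":[0,0,7],"gripper":-1},{"slide":[0,0,0],"turn":[0,0,14],"gripper":-1},{"slide":[0,0,0],"turn":[0,0,16.6],"gripper":-1},{"slide":[0,0,0],"turn":[0,0,16.6],"gripper":-1},{"slide":[0,0,0],"turn":[0,0,16.6],"gripper":-1}]'
python3 - <<'E'
from h import *
s=manip.read_state();print(s['time'],s['eef_pos'],s['joints'])
im,d,i,R,t=grab('wrist');X=cloud(d,i,R,t);np.savez('w2',im=im,X=X,d=d);save(im,'w2.png')
for nm,lo,hi in (('knob',[.5,.15,.13],[.65,.28,.145]),('base',[.5,-.1,.006],[.7,.3,.014]),('edge',[.5,-.08,.076],[.7,.02,.09]),('jack',[.5,.08,.062],[.7,.145,.09]),('bar',[.5,-.1,.18],[.65,.2,.23])):
    P=X[np.all((X>lo)&(X<hi),-1)]
    if len(P): print(nm,len(P),P.mean(0).round(4),cv2.minAreaRect((P[:,:2]*1000).astype(np.float32)))
E
```

```text
time: 4.0
eef_pos: [0.5877, 0.0508, 0.2051]
tool_rot: [2.375, 2.055, 0.001]
force: [-0.1, -0.4, -0.7]
width: 0.259
time: 4.42
eef_pos: [0.5872, 0.049, 0.2047]
tool_rot: [2.064, 2.368, 0.0]
force: [-0.4, 0.0, -1.3]
width: 0.252
4.4167 [0.58718135 0.04899253 0.20471666] [ 3.18050241e-02  4.23582004e-01  1.76825905e+00 -1.45993096e-05
  9.49285004e-01 -1.05243376e-01]
knob 340 [0.5695 0.1928 0.1334] ((569.8157958984375, 192.64210510253906), (24.7541561126709, 6.482806205749512), 7.146937370300293)
base 2126 [0.6108 0.1058 0.009 ] ((616.4681396484375, 96.79981994628906), (155.11526489257812, 300.48773193359375), 2.6668310165405273)
jack 485 [0.6913 0.1353 0.0739] ((692.86083984375, 135.08364868164062), (14.224010467529297, 19.803592681884766), 0.05680492892861366)
bar 17744 [0.5818 0.0865 0.2077] ((581.9359130859375, 71.98908996582031), (48.831111907958984, 177.21067810058594), 14.532620429992676)
```

View pics/w2.png

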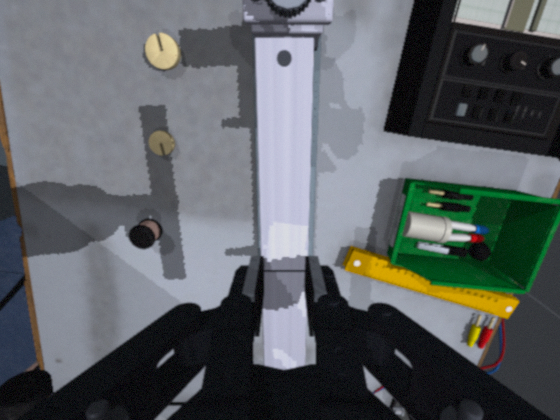

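The held bar hides the edges (its scribe line is at row 271, between the pads). I'll shift sideways to see the rig beside the bar.

```bash
python3 -m inch '[{"slide":[-0.035,-0.02,0],"turn":[0,0,0],"gripper":-1},{"slide":[-0.07,-0.04,0],"turn":[0,0,0],"gripper":-1},{"slide":[-0.1,-0.06,0],"turn":[0,0,0],"gripper":-1},{"slide":[-0.1,-0.06,0],"turn":[0,0,0],"gripper":-1},{"slide":[-0.1,-0.06,0],"turn":[0,0,0],"gripper":-1}]'
python3 - <<'E'
from h import *
s=manip.read_state();print(s['time'],s['eef_pos'],s['tool_rot'])
im,d,i,R,t=grab('wrist');X=cloud(d,i,R,t);np.savez('w3',im=im,X=X,d=d);save(im,'w3.png')
for l in ('fixed_edge','jack_edge','knob'): print(l,manip.search_frame('wrist',l)[:1])
for nm,lo,hi in (('knob',[.5,.15,.131],[.65,.28,.145]),('edge',[.55,-.08,.076],[.66,.02,.09]),('jack',[.54,.11,.066],[.63,.145,.08]),('plate',[.5,.14,.11],[.65,.25,.117])):
    P=X[np.all((X>lo)&(X<hi),-1)]
    if len(P): print(nm,len(P),P.mean(0).round(4),P.max(0)[2],cv2.minAreaRect((P[:,:2]*1000).astype(np.float32)))
E
```

```text
time: 4.88
eef_pos: [0.486, -0.012, 0.2048]
tool_rot: [2.066, 2.366, 0.0]
force: [0.8, 0.0, -0.4]
width: 0.254
4.8833 [ 0.4859792  -0.01197209  0.2048005 ] [2.06607660e+00 2.36634122e+00 1.87731382e-04]
fixed_edge [{'rect': [357.5, 201.3, 58.8, 38.1], 'p': 0.56}]
jack_edge [{'rect': [382.2, 1.8, 60.0, 73.5], 'p': 0.76}]
knob []
edge 356 [ 0.5989 -0.031   0.0782] 0.08025552273425195 ((598.9578857421875, -31.33706283569336), (44.09810256958008, 8.035356521606445), 8.469619750976562)
jack 697 [0.5774 0.1259 0.0705] 0.07406431307842332 ((578.2987060546875, 126.16586303710938), (44.567813873291016, 9.665204048156738), 7.875352382659912)
```

View pics/w3.png

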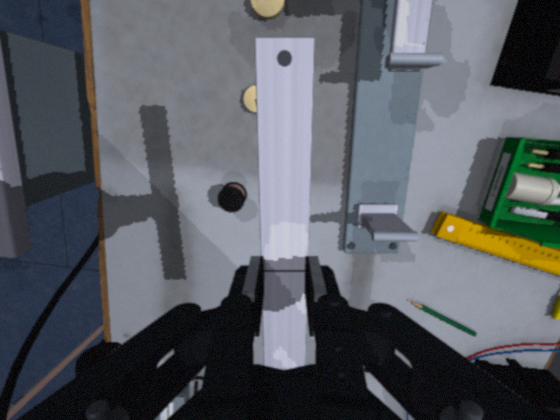

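Both edges show: fixed at (390,235), jack at (415,60). Now the bar's pose in hand.

Run:
```python
from h import *
z=np.load('w3.npz');X=z['X'];im=z['im'];g=im.mean(-1)
print(g[262:282,285].round(),X[262:282:3,285].round(4))
print(X[271,285],X[150,285])
# bar edges per row -> centre line
c=[]
for r in range(60,240,5):
    m=(X[r,230:340,2]>.19)&(X[r,230:340,2]<.225); P=X[r,230:340][m]
    c.append((P[0]+P[-1])/2)
c=np.array(c);v=cv2.fitLine(c.astype(np.float32),cv2.DIST_L2,0,.01,.01).ravel();print(v, np.degrees(np.arctan2(v[1],v[0])),'tilt',np.degrees(np.arcsin(v[2])),c[0],c[-1])
```

```text
[122. 123. 124. 124. 124. 119. 121. 103.  69.  74. 102. 118. 122. 122.
 122. 119. 122. 122. 124. 121.] [[ 0.4856 -0.0047  0.2073]
 [ 0.4858 -0.0067  0.2067]
 [ 0.4861 -0.0083  0.2072]
 [ 0.4864 -0.0105  0.2064]
 [ 0.4867 -0.013   0.2052]
 [ 0.4868 -0.0137  0.2071]
 [ 0.4871 -0.0157  0.2068]]
[ 0.4863653  -0.01053674  0.2063519 ] [0.47762583 0.05293265 0.20682482]
[-0.13473149  0.99088    -0.00207068  0.47698423  0.05262267  0.20633927] 97.7431 tilt -0.118641056 [0.47172508 0.09032756 0.20603518] [0.48274207 0.01019789 0.20657753]
```

```bash
python3 -m inch '[{"slide":[0.035,0.02,0],"turn":[0,0,0],"gripper":-1},{"slide":[0.07,0.04,0],"turn":[0,0,0],"gripper":-1},{"slide":[0.1031,0.0574,-0.01],"turn":[-1.2,-0.17,0],"gripper":-1},{"slide":[0.1031,0.0574,-0.045],"turn":[-2.57,-0.35,0],"gripper":-1},{"slide":[0.1031,0.0574,-0.08],"turn":[-2.57,-0.35,0],"gripper":-1},{"slide":[0.1031,0.0574,-0.105],"turn":[-2.57,-0.35,0],"gripper":-1},{"slide":[0.1031,0.0574,-0.115],"turn":[-2.57,-0.35,0],"gripper":-1},{"slide":[0.1031,0.0574,-0.119],"turn":[-2.57,-0.35,0],"gripper":-1},{"slide":[0.1031,0.0574,-0.121],"turn":[-2.57,-0.35,0],"gripper":-1},{"slide":[0.1031,0.0574,-0.121],"turn":[-2.57,-0.35,0],"gripper":-1}]'
python3 - <<'E'
from h import *
s=manip.read_state();print(s['time'],s['eef_pos'],s['tool_rot'],s['force'],s['moment'])
im,d,i,R,t=grab('side');X=cloud(d,i,R,t)
a,b=im[150:270,220:330],grab('scene')[0][190:310,190:300]
save(np.hstack([cv2.resize(x,(390,425),interpolation=2) for x in(a,b)]),'c4.png')
E
```

```text
time: 5.92
eef_pos: [0.5912, 0.0464, 0.0842]
tool_rot: [2.039, 2.344, -0.045]
force: [0.1, -0.4, -0.9]
width: 0.256
5.9167 [0.59124369 0.04640862 0.08418982] [ 2.03875     2.3435219  -0.04485506] [ 0.08265485 -0.41917675 -0.86080677] [-0.01510698 -0.03757396  0.00049519]
```

View pics/c4.png

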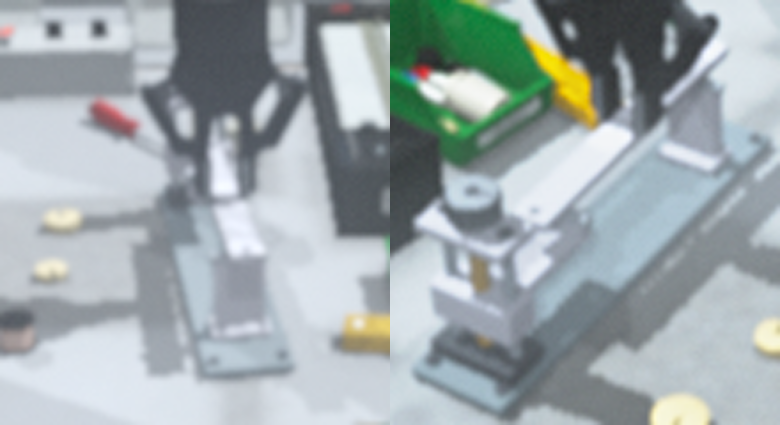

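The bar is over both edges, centred sideways and tilted down toward the jack. I'll lower it gently.

```bash
python3 -m inch '[{"slide":[0,0,-0.001],"turn":[0,0,0],"gripper":-1},{"slide":[0,0,-0.002],"turn":[0,0,0],"gripper":-1},{"slide":[0,0,-0.002],"turn":[0,0,0],"gripper":-1}]'
python3 - <<'E'
from h import *
s=manip.read_state();print(s['force'],s['moment'],s['eef_pos'])
E
```

```text
time: 6.27
eef_pos: [0.5906, 0.0463, 0.0818]
tool_rot: [2.039, 2.344, -0.045]
force: [-0.2, 0.2, -1.6]
width: 0.256
[-0.16486655  0.19270206 -1.6101474 ] [-0.00362184  0.02530491  0.00289032] [0.59060605 0.0462963  0.08179862]
```

```bash
python3 -m inch '[{"slide":[0,0,-0.001],"turn":[0,0,0],"gripper":-1},{"slide":[0,0,-0.001],"turn":[0,0,0],"gripper":-1}]'
python3 -m inch '[{"slide":[0,0,-0.001],"turn":[0,0,0],"gripper":-1},{"slide":[0,0,-0.001],"turn":[0,0,0],"gripper":-1}]'
```

```text
time: 6.43
eef_pos: [0.5907, 0.0463, 0.0813]
tool_rot: [2.039, 2.344, -0.045]
force: [-3.3, -0.1, 14.0]
width: 0.258
time: 6.6
eef_pos: [0.5907, 0.0463, 0.0809]
tool_rot: [2.039, 2.344, -0.045]
force: [-6.7, 0.6, 24.1]
width: 0.255
```

Contact. I'll ease off the pressing, open and lift clear.

```bash
python3 -m inch '[{"slide":[0,0,0.0015],"turn":[0,0,0],"gripper":-1},{"slide":[0,0,0.0015],"turn":[0,0,0],"gripper":-0.4},{"slide":[0,0,0.0015],"turn":[0,0,0],"gripper":0},{"slide":[0,0,0.0015],"turn":[0,0,0],"gripper":0},{"slide":[0,0,0.0015],"turn":[0,0,0],"gripper":0},{"slide":[0,0,0.01],"turn":[0,0,0],"gripper":0},{"slide":[0,0,0.03],"turn":[0,0,0],"gripper":0},{"slide":[0,0,0.07],"turn":[0,0,0],"gripper":0},{"slide":[0,0,0.11],"turn":[2.57,0.35,0],"gripper":0},{"slide":[0,0,0.14],"turn":[2.57,0.35,0],"gripper":0},{"slide":[0,0,0.14],"turn":[2.57,0.35,0],"gripper":0}]'
python3 - <<'E'
from h import *
s=manip.read_state();print(s['time'],s['eef_pos'],s['tool_rot'],s['joints'][5])
im,d,i,R,t=grab('wrist');X=cloud(d,i,R,t);np.savez('w5',im=im,X=X,d=d);save(im,'w5.png')
def rect(nm,m):
    n,l,st,c=cv2.connectedComponentsWithStats(m.astype(np.uint8)); k=1+st[1:,4].argmax();P=X[l==k]
    print(nm,len(P),P.mean(0).round(4),P.min(0).round(4),P.max(0).round(4),cv2.minAreaRect((P[:,:2]*1000).astype(np.float32))); return P
B=lambda lo,hi:np.all((X>lo)&(X<hi),-1)
P=rect('bar',B([.56,-.09,.077],[.61,.18,.1])&(im.min(-1)>0))
A=np.c_[P[:,:2],np.ones(len(P))];print(np.linalg.lstsq(A,P[:,2],rcond=None)[0])
rect('knob',B([.5,.15,.125],[.65,.28,.145]));rect('edgefix',B([.55,-.08,.074],[.66,.0,.083])&(im.min(-1)>0))
for n,c in (('large',(.444,.172)),('small',(.45,.074))):
    rect(n,(np.hypot(X[...,0]-c[0],X[...,1]-c[1])<.04)&(X[...,2]>.005)&(X[...,2]<.016))
E
```

```text
time: 7.52
eef_pos: [0.5935, 0.0461, 0.2263]
tool_rot: [2.058, 2.365, 0.01]
force: [1.2, -0.7, 0.3]
width: 0.496
7.5167 [0.5934817  0.04610727 0.22625847] [2.05821882 2.36489446 0.01013537] -0.11234840272558613
bar 5295 [0.5877 0.0601 0.0825] [ 0.5627 -0.0614  0.077 ] [0.61   0.1581 0.0899] ((588.293701171875, 48.10588073730469), (33.66193389892578, 219.50936889648438), 4.724517822265625)
[ 0.03633119 -0.04212355  0.06362877]
knob 554 [0.5694 0.1942 0.1326] [0.554  0.1892 0.125 ] [0.5833 0.2017 0.1369] ((569.482177734375, 194.1710662841797), (29.554716110229492, 10.293566703796387), 9.767115592956543)
edgefix 85 [ 0.583  -0.0329  0.0776] [ 0.5778 -0.0385  0.0743] [ 0.5886 -0.0283  0.0799] ((583.1966552734375, -33.51360321044922), (10.03172492980957, 9.567672729492188), 7.005980014801025)
large 832 [0.4446 0.1711 0.0096] [0.4279 0.155  0.005 ] [0.4607 0.1874 0.0122] ((443.75189208984375, 171.07574462890625), (32.84968566894531, 31.913179397583008), 12.351994514465332)
small 406 [0.4429 0.079  0.0076] [0.4293 0.0651 0.0051] [0.4557 0.0913 0.0099] ((442.7536926269531, 78.12089538574219), (26.50982666015625, 25.689504623413086), 7.380965232849121)
```

View pics/w5.png

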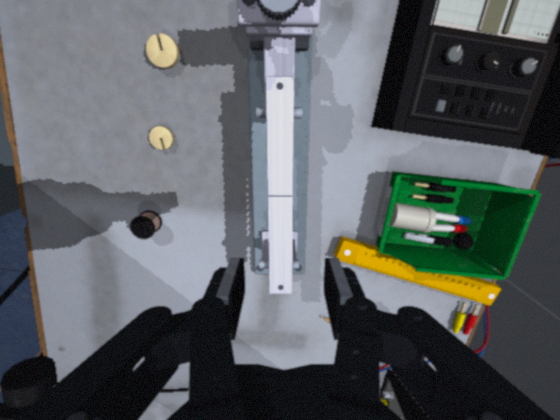

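The bar lies on both edges, with its scribe line at (280,196) and the dots at (280,86) and (280,287). Next I go to the knob, pre-turned counter-clockwise so that one grip covers the whole stroke.

```bash
python3 -m inch '[{"slide":[-0.004,0.02,0],"turn":[0,0,7],"gripper":0.2},{"slide":[-0.007,0.045,0],"turn":[0,0,14],"gripper":0.2},{"slide":[-0.01,0.07,0],"turn":[0,0,21],"gripper":0.2},{"slide":[-0.014,0.095,0],"turn":[0,0,28],"gripper":0.2},{"slide":[-0.018,0.12,0],"turn":[0,0,35],"gripper":0.2},{"slide":[-0.022,0.14,0],"turn":[0,0,42],"gripper":0.2},{"slide":[-0.024,0.16,0],"turn":[0,0,49],"gripper":0.2},{"slide":[-0.024,0.16,0],"turn":[0,0,56],"gripper":0.2},{"slide":[-0.024,0.16,0],"turn":[0,0,63],"gripper":0.2},{"slide":[-0.024,0.16,0],"turn":[0,0,70],"gripper":0.2},{"slide":[-0.024,0.16,0],"turn":[0,0,77],"gripper":0.2},{"slide":[-0.024,0.16,0],"turn":[0,0,84],"gripper":0.2}]'
python3 -m inch '[{"slide":[0,0,0],"turn":[0,0,7],"gripper":0.2},{"slide":[0,0,0],"turn":[0,0,14],"gripper":0.2},{"slide":[0,0,0],"turn":[0,0,21],"gripper":0.2},{"slide":[0,0,0],"turn":[0,0,28],"gripper":0.2},{"slide":[0,0,0],"turn":[0,0,35],"gripper":0.2},{"slide":[0,0,0],"turn":[0,0,42],"gripper":0.2},{"slide":[0,0,0],"turn":[0,0,42],"gripper":0.2},{"slide":[0,0,0],"turn":[0,0,42],"gripper":0.2}]'
python3 - <<'E'
from h import *
s=manip.read_state();print(s['time'],s['eef_pos'],s['tool_rot'],s['joints'])
im,d,i,R,t=grab('wrist');X=cloud(d,i,R,t);np.savez('w6',im=im,X=X,d=d);save(im,'w6.png')
print(manip.search_frame('wrist','knob')[:1])
m=np.all((X>[.53,.16,.131])&(X<[.61,.25,.14]),-1)
n,l,st,c=cv2.connectedComponentsWithStats(m.astype(np.uint8)); k=1+st[1:,4].argmax();P=X[l==k]
print(st[k],P.mean(0),cv2.minEnclosingCircle((P[:,:2]*1000).astype(np.float32)),cv2.minAreaRect((P[:,:2]*1000).astype(np.float32)))
E
```

```text
time: 8.57
eef_pos: [0.5657, 0.2064, 0.2185]
tool_rot: [0.064, -3.139, 0.001]
force: [-0.2, 0.3, 1.4]
width: 0.602
time: 9.23
eef_pos: [0.5659, 0.2063, 0.2188]
tool_rot: [1.17, -2.914, -0.0]
force: [0.4, -0.2, -0.4]
width: 0.599
9.2333 [0.56591014 0.20627378 0.21878107] [ 1.16994171e+00 -2.91443063e+00 -2.87194227e-05] [ 2.99252011e-01  4.26941063e-01  1.72219974e+00 -8.67910120e-05
  9.93553528e-01 -2.03497505e+00]
[]
[ 261  200   41   38 1121] [0.5676926  0.20519359 0.13399045] ((568.3544921875, 205.68011474609375), 16.589696884155273) ((568.4857177734375, 205.84548950195312), (32.05841827392578, 31.862932205200195), 10.323182106018066)
```

View pics/w6.png

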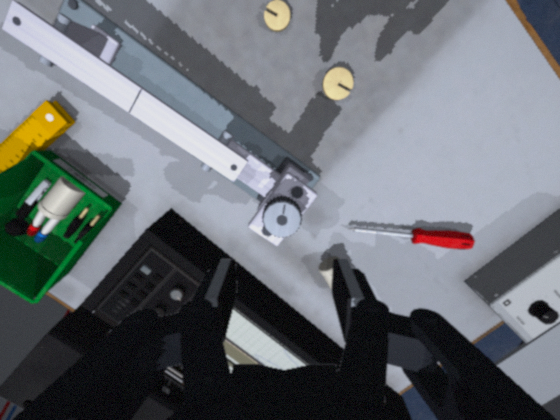

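The knob is at (282,216), and the depth circle puts it at (0.5684, 0.2057). Descending to grip it.

```bash
python3 -m inch '[{"slide":[0.002,-0.0005,-0.03],"turn":[0,0,0],"gripper":0.2},{"slide":[0.002,-0.0005,-0.065],"turn":[0,0,0],"gripper":0.2},{"slide":[0.002,-0.0005,-0.09],"turn":[0,0,0],"gripper":0.2},{"slide":[0.002,-0.0005,-0.0995],"turn":[0,0,0],"gripper":0.2},{"slide":[0.002,-0.0005,-0.0995],"turn":[0,0,0],"gripper":0},{"slide":[0.002,-0.0005,-0.0995],"turn":[0,0,0],"gripper":-1},{"slide":[0.002,-0.0005,-0.0995],"turn":[0,0,0],"gripper":-1},{"slide":[0.002,-0.0005,-0.0995],"turn":[0,0,0],"gripper":-1},{"slide":[0.002,-0.0005,-0.0995],"turn":[0,0,0],"gripper":-1},{"slide":[0.002,-0.0005,-0.0995],"turn":[0,0,0],"gripper":-1}]'; python3 -c "
from h import *
print(manip.read_state()['moment'])"
```

```text
time: 10.17
eef_pos: [0.5686, 0.2061, 0.1208]
tool_rot: [-1.175, 2.912, 0.0]
force: [-4.5, 1.6, 2.6]
width: 0.335
[ 0.23637623  0.75177227 -0.03015306]
```

Gripped with small side force. Turning clockwise.

```bash
python3 -m inch '[{"slide":[0,0,0],"turn":[0,0,-7],"gripper":-1},{"slide":[0,0,0],"turn":[0,0,-14],"gripper":-1},{"slide":[0,0,0],"turn":[0,0,-21],"gripper":-1},{"slide":[0,0,0],"turn":[0,0,-28],"gripper":-1},{"slide":[0,0,0],"turn":[0,0,-35],"gripper":-1},{"slide":[0,0,0],"turn":[0,0,-42],"gripper":-1},{"slide":[0,0,0],"turn":[0,0,-49],"gripper":-1},{"slide":[0,0,0],"turn":[0,0,-56],"gripper":-1},{"slide":[0,0,0],"turn":[0,0,-63],"gripper":-1},{"slide":[0,0,0],"turn":[0,0,-70],"gripper":-1},{"slide":[0,0,0],"turn":[0,0,-77],"gripper":-1},{"slide":[0,0,0],"turn":[0,0,-84],"gripper":-1}]'
python3 -m inch '[{"slide":[0,0,0],"turn":[0,0,-7],"gripper":-1},{"slide":[0,0,0],"turn":[0,0,-14],"gripper":-1},{"slide":[0,0,0],"turn":[0,0,-21],"gripper":-1},{"slide":[0,0,0],"turn":[0,0,-28],"gripper":-1},{"slide":[0,0,0],"turn":[0,0,-35],"gripper":-1},{"slide":[0,0,0],"turn":[0,0,-42],"gripper":-1},{"slide":[0,0,0],"turn":[0,0,-49],"gripper":-1},{"slide":[0,0,0],"turn":[0,0,-56],"gripper":-1},{"slide":[0,0,0],"turn":[0,0,-63],"gripper":-1},{"slide":[0,0,0],"turn":[0,0,-70],"gripper":-1},{"slide":[0,0,0],"turn":[0,0,-77],"gripper":-1},{"slide":[0,0,0],"turn":[0,0,-84],"gripper":-1}]'; python3 -c "
from h import *
s=manip.read_state();print(s['moment'],s['joints'][5])
im,d,i,R,t=grab('wrist');X=cloud(d,i,R,t);save(im,'w7.png');np.savez('w7',X=X,im=im)
"
```

```text
time: 11.17
eef_pos: [0.5686, 0.2055, 0.1208]
tool_rot: [1.084, 2.948, -0.0]
force: [-4.1, -4.9, 5.2]
width: 0.327
time: 12.17
eef_pos: [0.5679, 0.2054, 0.1207]
tool_rot: [2.779, 1.465, -0.001]
force: [-7.8, -4.1, 8.1]
width: 0.336
[-0.60291609  1.32083515  0.02399814] 0.8975175603821095
```

```bash
M() { python3 -c "
from h import *
s=manip.read_state();print(np.round(s['moment'],3),s['joints'][5])"; }
python3 -m inch '[{"slide":[0,0,0],"turn":[0,0,-7],"gripper":-1},{"slide":[0,0,0],"turn":[0,0,-14],"gripper":-1},{"slide":[0,0,0],"turn":[0,0,-21],"gripper":-1}]'|grep force; M
python3 -m inch '[{"slide":[0,0,0],"turn":[0,0,-5],"gripper":-1},{"slide":[0,0,0],"turn":[0,0,-10],"gripper":-1}]'|grep force; M
python3 -m inch '[{"slide":[0,0,0],"turn":[0,0,-5],"gripper":-1},{"slide":[0,0,0],"turn":[0,0,-10],"gripper":-1}]'|grep force; M
```

```text
force: [-8.8, -1.8, 8.5]
[-0.388  1.478  0.006] 1.2638964582072816
force: [-8.3, -2.5, 8.2]
[-0.322  1.512  0.022] 1.4371315029107399
force: [-10.0, -1.3, 8.4]
[-0.2    1.514 -0.036] 1.6113707689844812
```

```bash
M() { python3 -c "
from h import *
s=manip.read_state();print(np.round(s['moment'],3),s['joints'][5])"; }
python3 -m inch '[{"slide":[0,0,0],"turn":[0,0,-5],"gripper":-1},{"slide":[0,0,0],"turn":[0,0,-10],"gripper":-1}]'|grep force; M
python3 -m inch '[{"slide":[0,0,0],"turn":[0,0,-5],"gripper":-1},{"slide":[0,0,0],"turn":[0,0,-10],"gripper":-1}]'|grep force; M
python3 -c "
from h import *
im,d,i,R,t=grab('wrist');X=cloud(d,i,R,t);save(im,'w8.png');np.savez('w8',X=X,im=im)
m=np.all((X>[.55,-.07,.076],)&(X<[.61,.16,.1]),-1)[...] if 0 else np.all((X>np.array([.55,-.07,.074]))&(X<np.array([.61,.16,.1])),-1)
P=X[m];print(len(P))
A=np.c_[P[:,:2]-[.588,.048],np.ones(len(P))]
for _ in range(5):
    c=np.linalg.lstsq(A,P[:,2],rcond=None)[0]; r=abs(P[:,2]-A@c)<.002; P=P[r];A=A[r]
print(len(P),c,np.ptp(P,0))
"
```

```text
force: [24.0, -1.3, -7.6]
[-0.272 -4.026  0.041] 1.7855225459360842
force: [23.1, -7.9, -6.3]
[-1.387 -4.387  0.502] 1.9600249063364894
8671
7179 [-0.01750796 -0.00125896  0.08730943] [0.04134199 0.12704656 0.00428984]
```

View pics/w8.png

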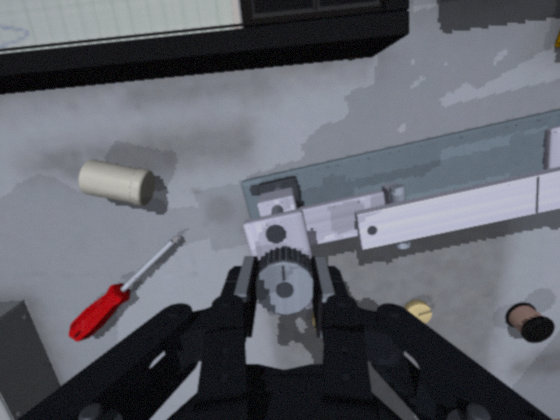

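```bash
M() { python3 -c "
from h import *
s=manip.read_state();print(np.round(s['moment'],3),s['joints'][5],s['eef_pos'])"; }
python3 -m inch '[{"slide":[0,0,0],"turn":[0,0,-4],"gripper":-1},{"slide":[0,0,0],"turn":[0,0,-4],"gripper":-1}]'|grep -E 'force|rot'; M
python3 -m inch '[{"slide":[0,0,0],"turn":[0,0,-4],"gripper":-1},{"slide":[0,0,0],"turn":[0,0,-4],"gripper":-1}]'|grep -E 'force|rot'; M
python3 -c "
from h import *
im,d,i,R,t=grab('wrist');save(np.hstack([np.load('w8.npz')['im'][230:330,210:350],im[230:330,210:350]]).repeat(2,0).repeat(2,1),'k.png')"
```

```text
tool_rot: [-3.131, 0.253, -0.011]
force: [15.6, -8.7, -10.4]
[-1.504 -2.678  0.412] 2.0300265482429887 [0.57195209 0.20529731 0.12098726]
tool_rot: [-3.12, 0.361, -0.012]
force: [18.4, -13.8, -10.6]
[-2.205 -3.287  0.903] 2.099517289866293 [0.57257184 0.20495489 0.12104875]
```

View pics/k.png

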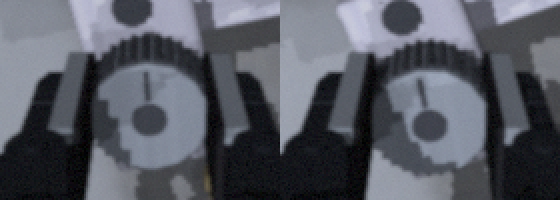

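The knob mark lags the gripper by the gripper's own turn and the moment is up to 0.9 N m, so the screw is at its stop. I'll release it, lift and go over the large weight.

```bash
python3 -m inch '[{"slide":[0,0,0],"turn":[0,0,0],"gripper":0.2},{"slide":[0,0,0],"turn":[0,0,0],"gripper":0.2},{"slide":[0,0,0],"turn":[0,0,0],"gripper":0.2},{"slide":[0,0,0.02],"turn":[0,0,0],"gripper":0.2},{"slide":[0,0,0.05],"turn":[0,0,0],"gripper":0.2},{"slide":[-0.02,0,0.08],"turn":[0,0,7],"gripper":0.2},{"slide":[-0.04,-0.01,0.08],"turn":[0,0,14],"gripper":0.2},{"slide":[-0.06,-0.015,0.08],"turn":[0,0,21],"gripper":0.2},{"slide":[-0.08,-0.02,0.08],"turn":[0,0,28],"gripper":0.2},{"slide":[-0.1,-0.025,0.08],"turn":[0,0,35],"gripper":0.2},{"slide":[-0.12,-0.035,0.08],"turn":[0,0,42],"gripper":0.2},{"slide":[-0.124,-0.035,0.08],"turn":[0,0,49],"gripper":0.2}]'
python3 -m inch '[{"slide":[0,0,0],"turn":[0,0,7],"gripper":0.2},{"slide":[0,0,0],"turn":[0,0,14],"gripper":0.2},{"slide":[0,0,0],"turn":[0,0,21],"gripper":0.2},{"slide":[0,0,0],"turn":[0,0,28],"gripper":0.2},{"slide":[0,0,0],"turn":[0,0,35],"gripper":0.2},{"slide":[0,0,0],"turn":[0,0,42],"gripper":0.2},{"slide":[0,0,0],"turn":[0,0,49],"gripper":0.2},{"slide":[0,0,0],"turn":[0,0,56],"gripper":0.2},{"slide":[0,0,0],"turn":[0,0,62],"gripper":0.2},{"slide":[0,0,0],"turn":[0,0,62],"gripper":0.2},{"slide":[0,0,0],"turn":[0,0,62],"gripper":0.2}]'
cat >> h.py <<'E'
def disc(X,c,zlo,zhi,r=.035):
    m=(np.hypot(X[...,0]-c[0],X[...,1]-c[1])<r)&(X[...,2]>zlo)&(X[...,2]<zhi)
    n,l,st,_=cv2.connectedComponentsWithStats(m.astype(np.uint8)); k=1+st[1:,4].argmax();P=X[l==k]
    h=cv2.convexHull((P[:,:2]*1000).astype(np.float32)); return st[k],P.mean(0).round(4),cv2.minEnclosingCircle(h),cv2.fitEllipse(h)
E
python3 - <<'E'
from h import *
s=manip.read_state();print(s['time'],s['eef_pos'],s['tool_rot'],s['joints'][5])
im,d,i,R,t=grab('wrist');X=cloud(d,i,R,t);np.savez('w9',im=im,X=X);save(im,'w9.png')
print(disc(X,(.4446,.1711),.006,.016)); print(disc(X,(.443,.0785),.005,.014))
print(manip.search_frame('wrist','weight_large')[:2])
E
```

```text
time: 14.57
eef_pos: [0.441, 0.1697, 0.1999]
tool_rot: [2.985, 0.979, -0.003]
force: [1.0, -0.2, 0.3]
width: 0.599
time: 15.48
eef_pos: [0.4444, 0.171, 0.2001]
tool_rot: [2.066, 2.367, 0.001]
force: [-0.1, 0.4, -0.5]
width: 0.602
15.4833 [0.4443732  0.17100194 0.2000595 ] [2.06554555e+00 2.36681471e+00 6.68233797e-04] 0.16786341954703257
(array([270, 172,  28,  29, 598], dtype=int32), array([0.4438, 0.1716, 0.0095]), ((443.5924987792969, 171.62400817871094), 16.656545639038086), ((443.7237243652344, 171.68858337402344), (32.361690521240234, 33.025299072265625), 19.60841941833496))
(array([262, 247,  22,  20, 317], dtype=int32), array([0.4423, 0.0798, 0.0076]), ((442.5263366699219, 78.98394012451172), 13.696131706237793), ((442.353515625, 79.07691955566406), (26.232439041137695, 26.99308967590332), 71.25220489501953))
[{'rect': [272.5, 170.1, 24.5, 29.4], 'p': 0.61}]
```

View pics/w9.png

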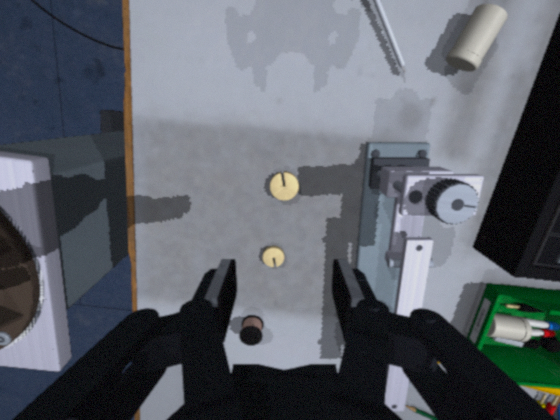

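Large weight at (284,186) with its slot pointing up, small one at (273,257) with its slot down; the jaws close across the slots' direction. Grasping the large one.

```bash
python3 -m inch '[{"slide":[-0.0007,0.0007,-0.04],"turn":[0,0,0],"gripper":0.2},{"slide":[-0.0007,0.0007,-0.08],"turn":[0,0,0],"gripper":0.2},{"slide":[-0.0007,0.0007,-0.12],"turn":[0,0,0],"gripper":0.2},{"slide":[-0.0007,0.0007,-0.16],"turn":[0,0,0],"gripper":0.2},{"slide":[-0.0007,0.0007,-0.185],"turn":[0,0,0],"gripper":0.2},{"slide":[-0.0007,0.0007,-0.1955],"turn":[0,0,0],"gripper":0.2},{"slide":[-0.0007,0.0007,-0.1955],"turn":[0,0,0],"gripper":-1},{"slide":[-0.0007,0.0007,-0.1955],"turn":[0,0,0],"gripper":-1},{"slide":[-0.0007,0.0007,-0.1955],"turn":[0,0,0],"gripper":-1},{"slide":[-0.0007,0.0007,-0.1955],"turn":[0,0,0],"gripper":-1},{"slide":[-0.0007,0.0007,-0.1955],"turn":[0,0,0],"gripper":-1}]'
python3 -m inch '[{"slide":[0,0,0.03],"turn":[0,0,0],"gripper":-1},{"slide":[0,0,0.07],"turn":[0,0,0],"gripper":-1},{"slide":[0.01,-0.01,0.11],"turn":[0,0,0],"gripper":-1},{"slide":[0.03,-0.03,0.145],"turn":[0,0,0],"gripper":-1},{"slide":[0.05,-0.05,0.17],"turn":[0,0,0],"gripper":-1},{"slide":[0.08,-0.07,0.17],"turn":[0,0,0],"gripper":-1},{"slide":[0.105,-0.1,0.17],"turn":[0,0,0],"gripper":-1},{"slide":[0.105,-0.12,0.17],"turn":[0,0,0],"gripper":-1},{"slide":[0.105,-0.123,0.17],"turn":[0,0,0],"gripper":-1},{"slide":[0.105,-0.123,0.17],"turn":[0,0,0],"gripper":-1}]'
cat > see.py <<'E'
from h import *
import sys
s=manip.read_state();print(s['time'],s['eef_pos'],s['tool_rot'],s['width'])
im,d,i,R,t=grab('wrist');X=cloud(d,i,R,t);np.savez(sys.argv[1],im=im,X=X);save(im,sys.argv[1]+'.png')
m=np.all((X>[.55,-.07,.083])&(X<[.63,.17,.092]),-1)
n,l,st,_=cv2.connectedComponentsWithStats(m.astype(np.uint8)); k=1+st[1:,4].argmax();P=X[l==k]
print(st[k],P.mean(0),cv2.minAreaRect((P[:,:2]*1000).astype(np.float32)))
A=np.c_[P[:,:2],np.ones(len(P))];print('slope',np.linalg.lstsq(A,P[:,2],rcond=None)[0])
E
python3 see.py w10
```

```text
time: 16.5
eef_pos: [0.4447, 0.1719, 0.0057]
tool_rot: [2.061, 2.369, 0.004]
force: [0.0, 0.5, -0.8]
width: 0.345
time: 17.33
eef_pos: [0.5487, 0.0474, 0.175]
tool_rot: [2.064, 2.368, 0.001]
force: [-0.3, -0.2, -1.3]
width: 0.343
17.3333 [0.54867643 0.04735424 0.17503399] [2.06411700e+00 2.36756674e+00 7.82078731e-04] 0.34265981039284826
[ 317   79   42  202 6013] [0.58398901 0.09024422 0.08725888] ((586.180908203125, 75.02162170410156), (25.263830184936523, 164.60643005371094), 7.989225387573242)
slope [0.00746896 0.00303463 0.08262323]
```

View pics/w10.png

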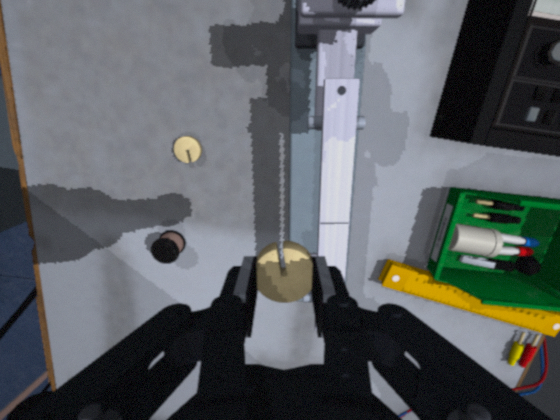

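The weight is held at (284,272) and the bar is level; its line is visible at row 223, columns 320–349. Working out the offset from line to weight.

Run:
```python
from h import *
z=np.load('w10.npz');X=z['X'];g=z['im'].mean(-1)
pts=[]
for c in range(322,347,2):
    col=g[214:232,c]; w=np.clip(np.median(col)-col-15,0,None); r=214+(w*np.arange(18)).sum()/w.sum(); pts.append(np.r_[X[int(r)-4,c]*(1-4/8+0)+X[int(r)+4,c]*.5,r-int(r)])
pts=np.array(pts);print(pts.mean(0))
# bar centreline
rows=range(100,250,4);C=[]
for r in rows:
    m=(X[r,300:370,2]>.083)&(X[r,300:370,2]<.092);P=X[r,300:370][m];C.append((P[0]+P[-1])/2)
C=np.array(C);v=cv2.fitLine(C[:,:2].astype(np.float32),1,0,.01,.01).ravel();print(v)
y=pts[:,1].mean();print('line mid',v[2]+(y-v[3])*v[0]/v[1],y)
tz=np.median(X[262:285,270:300,2]);print('top',tz); print(disc(X,(.5487,.048),tz-.004,tz+.005,.022))
```

```text
[0.59040901 0.04873592 0.08717206 0.71071228]
[ 0.13780454 -0.99045944  0.5865749   0.0708499 ]
line mid 0.5896516733661497 0.04873591945726943
top 0.17990114895260684
(array([ 246,  245,   77,   58, 2748], dtype=int32), array([0.5484, 0.0487, 0.18  ]), ((548.3348388671875, 50.954681396484375), 20.66551971435547), ((548.7052001953125, 47.99030303955078), (33.023807525634766, 47.96056365966797), 97.68559265136719))
```

```bash
cat >> h.py <<'E'
def held(im,X):
    a=im.astype(int);m=(a[...,0]-a[...,2]>20); m[:225]=0;m[320:]=0;m[:,:235]=0;m[:,335:]=0
    m=cv2.morphologyEx(m.astype(np.uint8),cv2.MORPH_CLOSE,np.ones((7,7)))
    n,l,st,_=cv2.connectedComponentsWithStats(m); k=1+st[1:,4].argmax();P=X[l==k]
    tz=np.median(P[:,2]);P=P[abs(P[:,2]-tz)<.003]
    h=cv2.convexHull((P[:,:2]*1000).astype(np.float32)); return st[k],tz,cv2.minEnclosingCircle(h),cv2.fitEllipse(h),P[:,:2].min(0),P[:,:2].max(0)
E
python3 - <<'E'
from h import *
z=np.load('w10.npz');print(held(z['im'],z['X']))
E
```

```text
(array([ 257,  241,   56,   61, 2789], dtype=int32), np.float64(0.1798970050924683), ((548.68017578125, 48.1490478515625), 16.564111709594727), ((548.569091796875, 48.2589225769043), (31.177684783935547, 33.090335845947266), 13.4991455078125), array([0.53354524, 0.03202591]), array([0.56361373, 0.06469365]))
```

```bash
python3 -m inch '[{"slide":[0.03,0,0],"turn":[0,0,0],"gripper":-1},{"slide":[0.0411,0,-0.02],"turn":[0,0,0],"gripper":-1},{"slide":[0.0411,0,-0.05],"turn":[0,0,0],"gripper":-1},{"slide":[0.0411,0,-0.068],"turn":[0,0,0],"gripper":-1},{"slide":[0.0411,0,-0.076],"turn":[0,0,0],"gripper":-1},{"slide":[0.0411,0,-0.08],"turn":[0,0,0],"gripper":-1},{"slide":[0.0411,0,-0.08],"turn":[0,0,0],"gripper":-1}]'
python3 -m inch '[{"slide":[0,0,-0.0006],"turn":[0,0,0],"gripper":-1},{"slide":[0,0,-0.0006],"turn":[0,0,0],"gripper":-1}]'|grep -E 'force|pos'
python3 -m inch '[{"slide":[0,0,-0.0006],"turn":[0,0,0],"gripper":-1},{"slide":[0,0,-0.0006],"turn":[0,0,0],"gripper":-1}]'|grep -E 'force|pos'
python3 see.py w11
```

```text
time: 17.97
eef_pos: [0.5894, 0.0493, 0.0943]
tool_rot: [-2.061, -2.371, 0.001]
force: [-0.9, -1.0, 0.3]
width: 0.34
eef_pos: [0.5904, 0.0488, 0.0949]
force: [0.2, -0.2, -0.0]
eef_pos: [0.5901, 0.0486, 0.0938]
force: [-0.8, 0.5, -0.4]
18.3 [0.59013948 0.04857085 0.0938303 ] [2.06122705e+00 2.36971529e+00 1.23568975e-03] 0.34025996390645014
[  257    48    55   223 10099] [0.58106446 0.11325794 0.08738053] ((582.0711669921875, 102.3125), (27.85100555419922, 110.63124084472656), 9.089411735534668)
slope [-0.00092575 -0.00068281  0.08799579]
```

```bash
for k in 1; do python3 -m inch '[{"slide":[0,0,-0.0006],"turn":[0,0,0],"gripper":-1},{"slide":[0,0,-0.0006],"turn":[0,0,0],"gripper":-1}]'|grep -E 'force|pos'; python3 -m inch '[{"slide":[0,0,-0.0005],"turn":[0,0,0],"gripper":-1},{"slide":[0,0,-0.0005],"turn":[0,0,0],"gripper":-1}]'|grep -E 'force|pos'; done
```

```text
eef_pos: [0.5899, 0.0485, 0.0927]
force: [0.2, -0.2, 2.9]
eef_pos: [0.59, 0.0485, 0.0925]
force: [-2.8, -1.0, 9.7]
```

Contact. Ease, open, lift and look.

```bash
python3 -m inch '[{"slide":[0,0,0.0006],"turn":[0,0,0],"gripper":-0.3},{"slide":[0,0,0.0006],"turn":[0,0,0],"gripper":0},{"slide":[0,0,0.0006],"turn":[0,0,0],"gripper":0.1},{"slide":[0,0,0.0006],"turn":[0,0,0],"gripper":0.1},{"slide":[0,0,0.015],"turn":[0,0,0],"gripper":0.1},{"slide":[0,0,0.05],"turn":[0,0,0],"gripper":0.1},{"slide":[0,0,0.09],"turn":[0,0,0],"gripper":0.1},{"slide":[0,0,0.105],"turn":[0,0,0],"gripper":0.1},{"slide":[0,0,0.105],"turn":[0,0,0],"gripper":0.1},{"slide":[0,0,0.105],"turn":[0,0,0],"gripper":0.1}]'
python3 see.py w12; python3 -c "
from h import *
z=np.load('w12.npz');print(disc(z['X'],(.59,.048),.093,.104,.03));print(disc(z['X'],(.4425,.079),.005,.014))"
```

```text
time: 19.52
eef_pos: [0.5903, 0.0486, 0.1979]
tool_rot: [2.061, 2.369, 0.002]
force: [-0.3, 0.1, -0.0]
width: 0.549
19.5167 [0.59025038 0.04857991 0.19792555] [2.06079767e+00 2.36926936e+00 2.13651989e-03] 0.5491877039792112
[ 268   76   32  135 3625] [0.5811097  0.11125198 0.08740225] ((581.8175048828125, 102.30494689941406), (27.44998550415039, 109.2638931274414), 8.872495651245117)
slope [ 5.88395571e-04 -4.77693338e-05  8.70656420e-02]
(array([ 264,  193,   38,   37, 1054], dtype=int32), array([0.5894, 0.049 , 0.0976]), ((589.2536010742188, 48.632938385009766), 16.670692443847656), ((589.3382568359375, 48.72243881225586), (32.683509826660156, 33.073829650878906), 141.88262939453125))
(array([142, 130,  26,  26, 474], dtype=int32), array([0.4431, 0.0791, 0.0075]), ((443.1185302734375, 78.28852081298828), 13.789036750793457), ((442.958984375, 78.38555908203125), (26.463115692138672, 27.09775161743164), 138.93609619140625))
```

View pics/w12.png

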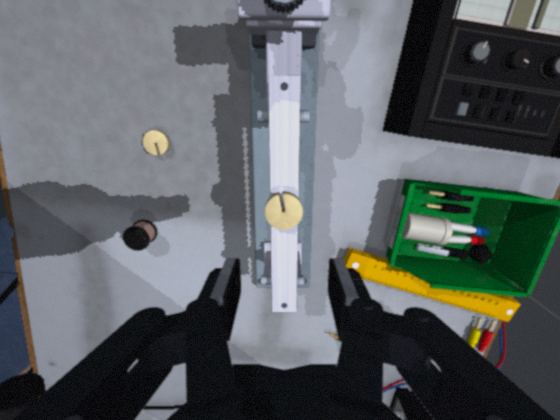

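The large weight lies on the mid line at (284,212), and its centre (0.5893, 0.0487) is within 1 mm of the line. Now the small one at (155,142).

```bash
python3 -m inch '[{"slide":[-0.04,0.01,0],"turn":[0,0,0],"gripper":0.1},{"slide":[-0.08,0.02,0],"turn":[0,0,0],"gripper":0.1},{"slide":[-0.12,0.03,0],"turn":[0,0,0],"gripper":0.1},{"slide":[-0.1473,0.03,-0.02],"turn":[0,0,0],"gripper":0.1},{"slide":[-0.1473,0.03,-0.06],"turn":[0,0,0],"gripper":0.1},{"slide":[-0.1473,0.03,-0.1],"turn":[0,0,0],"gripper":0.1},{"slide":[-0.1473,0.03,-0.14],"turn":[0,0,0],"gripper":0.1},{"slide":[-0.1473,0.03,-0.17],"turn":[0,0,0],"gripper":0.1},{"slide":[-0.1473,0.03,-0.185],"turn":[0,0,0],"gripper":0.1},{"slide":[-0.1473,0.03,-0.1934],"turn":[0,0,0],"gripper":0.1},{"slide":[-0.1473,0.03,-0.1934],"turn":[0,0,0],"gripper":0.1}]'
python3 -m inch '[{"slide":[0,0,0],"turn":[0,0,0],"gripper":-1},{"slide":[0,0,0],"turn":[0,0,0],"gripper":-1},{"slide":[0,0,0],"turn":[0,0,0],"gripper":-1},{"slide":[0,0,0],"turn":[0,0,0],"gripper":-1},{"slide":[0,0,0],"turn":[0,0,0],"gripper":-1}]'
python3 -m inch '[{"slide":[0,0,0.03],"turn":[0,0,0],"gripper":-1},{"slide":[0,0,0.07],"turn":[0,0,0],"gripper":-1},{"slide":[0,0,0.11],"turn":[0,0,0],"gripper":-1},{"slide":[0.02,-0.01,0.145],"turn":[0,0,0],"gripper":-1},{"slide":[0.05,-0.02,0.17],"turn":[0,0,0],"gripper":-1},{"slide":[0.08,-0.04,0.18],"turn":[0,0,0],"gripper":-1},{"slide":[0.1,-0.06,0.18],"turn":[0,0,0],"gripper":-1},{"slide":[0.1,-0.08,0.18],"turn":[0,0,0],"gripper":-1},{"slide":[0.1,-0.08,0.18],"turn":[0,0,0],"gripper":-1},{"slide":[0.1,-0.08,0.18],"turn":[0,0,0],"gripper":-1}]'
python3 see.py w13; python3 -c "
from h import *
z=np.load('w13.npz');print(disc(z['X'],(.5893,.0487),.093,.104,.025));print(held(z['im'],z['X']))"
```

```text
time: 20.48
eef_pos: [0.4406, 0.0783, 0.0015]
tool_rot: [-2.06, -2.368, 0.005]
force: [-1.3, -0.3, 0.6]
width: 0.548
time: 20.9
eef_pos: [0.4432, 0.0787, 0.0045]
tool_rot: [2.061, 2.369, 0.002]
force: [-0.5, -0.5, 9.7]
width: 0.258
time: 21.73
eef_pos: [0.5424, -0.0022, 0.1839]
tool_rot: [2.064, 2.368, 0.0]
force: [-0.4, 0.4, -0.5]
width: 0.257
21.7333 [ 0.5423745  -0.00221444  0.18394031] [2.06370473e+00 2.36837753e+00 3.86485023e-04] 0.2569904640264199
[ 331    4   50  160 4935] [0.58052653 0.11192709 0.08731408] ((582.0459594726562, 102.87242126464844), (28.890134811401367, 109.48057556152344), 5.723251819610596)
slope [0.00730584 0.00114553 0.08294463]
(array([ 332,  142,   43,   44, 1386], dtype=int32), array([0.5891, 0.0487, 0.0976]), ((589.23974609375, 48.553550720214844), 16.669540405273438), ((589.2601928710938, 48.660865783691406), (32.58291244506836, 33.00702667236328), 56.462257385253906))
(array([ 263,  247,   43,   48, 1646], dtype=int32), np.float64(0.18680182003332158), ((542.2753295898438, -1.6091639995574951), 13.446528434753418), ((542.1641845703125, -1.5532842874526978), (25.577245712280273, 26.720582962036133), 20.623262405395508), array([ 0.53071534, -0.01505291]), array([0.55416688, 0.01152955]))
```

```bash
python3 -m inch '[{"slide":[0.02,0.025,0],"turn":[0,0,0],"gripper":-1},{"slide":[0.047,0.0502,-0.01],"turn":[0,0,0],"gripper":-1},{"slide":[0.047,0.0502,-0.04],"turn":[0,0,0],"gripper":-1},{"slide":[0.047,0.0502,-0.065],"turn":[0,0,0],"gripper":-1},{"slide":[0.047,0.0502,-0.074],"turn":[0,0,0],"gripper":-1},{"slide":[0.047,0.0502,-0.0785],"turn":[0,0,0],"gripper":-1},{"slide":[0.047,0.0502,-0.0785],"turn":[0,0,0],"gripper":-1}]'
python3 -m inch '[{"slide":[0,0,-0.0007],"turn":[0,0,0],"gripper":-1},{"slide":[0,0,-0.0012],"turn":[0,0,0],"gripper":-1},{"slide":[0,0,-0.0012],"turn":[0,0,0],"gripper":-1}]'|grep -E 'force|pos'
python3 -m inch '[{"slide":[0,0,-0.0005],"turn":[0,0,0],"gripper":-1},{"slide":[0,0,-0.0005],"turn":[0,0,0],"gripper":-1}]'|grep -E 'force|pos'
python3 -m inch '[{"slide":[0,0,-0.0005],"turn":[0,0,0],"gripper":-1},{"slide":[0,0,-0.0005],"turn":[0,0,0],"gripper":-1}]'|grep -E 'force|pos'
```

```text
time: 22.37
eef_pos: [0.5888, 0.0491, 0.1049]
tool_rot: [-2.061, -2.37, 0.001]
force: [-0.5, -0.8, 0.3]
width: 0.26
eef_pos: [0.5901, 0.0487, 0.1051]
force: [-0.4, 0.5, -0.0]
eef_pos: [0.5897, 0.0487, 0.104]
force: [0.7, -0.0, -0.8]
eef_pos: [0.5897, 0.0487, 0.1032]
force: [-1.1, -0.5, 4.7]
```

```bash
python3 -m inch '[{"slide":[0,0,0.0003],"turn":[0,0,0],"gripper":-0.4},{"slide":[0,0,0.0003],"turn":[0,0,0],"gripper":-0.2},{"slide":[0,0,0.0003],"turn":[0,0,0],"gripper":0.1},{"slide":[0,0,0.0003],"turn":[0,0,0],"gripper":0.1},{"slide":[0,0,0.0003],"turn":[0,0,0],"gripper":0.1},{"slide":[0,0,0.015],"turn":[0,0,0],"gripper":0.1},{"slide":[0,0,0.05],"turn":[0,0,0],"gripper":0.1},{"slide":[0,0,0.09],"turn":[0,0,0],"gripper":0.1},{"slide":[0,0,0.105],"turn":[0,0,0],"gripper":0.1},{"slide":[0,0,0.105],"turn":[0,0,0],"gripper":0.1},{"slide":[0,0,0.105],"turn":[0,0,0],"gripper":0.1}]'
python3 see.py w14
python3 - <<'E'
from h import *
z=np.load('w14.npz');X=z['X'];g=z['im']
print('small',disc(X,(.5892,.0487),.1025,.112,.03)); print('large',disc(X,(.5892,.0487),.093,.112,.03))
P=X[np.all((X>[.55,-.07,.08])&(X<[.63,.2,.092]),-1)]; print(len(P),P.min(0),P.max(0))
for nm,y0,y1 in (('near fixed',-.055,.02),('jack',.08,.15)):
    Q=P[(P[:,1]>y0)&(P[:,1]<y1)&(abs(P[:,0]-(.5893-.1365*(P[:,1]-.0482)))<.009)];print(nm,len(Q),np.median(Q,0))
# knob mark: angle of dark mark unknown; fixed/jack edges beside bar
for nm,c in (('fix',(.599,-.0313)),('jack',(.5783,.1262))):
    m=np.all((abs(X[...,:2]-c)<[.03,.012]),-1)&(X[...,2]>.07)&(X[...,2]<.0835);Q=X[m];print(nm,len(Q),Q.mean(0) if len(Q) else 0,np.percentile(Q[:,2],95) if len(Q) else 0)
for l in ('bobbin',): print(l,manip.search_frame('wrist',l)[:1])
E
```

```text
time: 23.87
eef_pos: [0.59, 0.0488, 0.2089]
tool_rot: [2.061, 2.369, 0.002]
force: [0.1, -0.7, -0.2]
width: 0.551
23.8667 [0.58996788 0.04879808 0.20886899] [2.06072285e+00 2.36926427e+00 2.20908580e-03] 0.5510031977191193
[ 269   78   30  119 3280] [0.58104621 0.11158724 0.08739959] ((582.2591552734375, 107.10738372802734), (26.573442459106445, 99.48758697509766), 7.252708911895752)
slope [-0.0022177   0.00104623  0.08857143]
small (array([268, 196,  31,  30, 681], dtype=int32), array([0.5887, 0.0498, 0.1061]), ((588.8746948242188, 48.793819427490234), 13.605362892150879), ((588.93701171875, 48.91447448730469), (26.5407772064209, 26.94780731201172), 139.34437561035156))
large (array([ 265,  190,   37,   36, 1017], dtype=int32), array([0.5891, 0.051 , 0.1034]), ((589.3894653320312, 48.65809631347656), 16.613115310668945), ((589.3944702148438, 48.66294479370117), (32.621829986572266, 33.037437438964844), 6.010695457458496))
5319 [ 0.55666572 -0.06276365  0.08003043] [0.61683532 0.15769008 0.09187427]
near fixed 1191 [ 0.59792171 -0.01539143  0.08710057]
jack 1761 [0.57991578 0.11721997 0.08738608]
fix 189 [ 0.59652902 -0.03053996  0.07681269] 0.0795305566164211
jack 231 [0.57740369 0.12633003 0.07817555] 0.07998133486607296
bobbin [{'rect': [128.5, 216.1, 29.5, 31.5], 'p': 0.57}]
```

```bash
python3 -c "
from workcell import manip
print(manip.job_done())"
```

```text
the job is handed in; nothing more can be done
None
```

The bending test is set up and handed in at about 24 s of the 72 s allowed.

- **Bar:** It lies across both round edges. Its ends average y = 47.5 mm, against 47.4 mm for the point half way between the edges.
- **Knob:** I turned it clockwise in one grip until it stopped and the gripper slipped on it, with a moment of about 0.9 N m. The bar's top then measured 87.1 mm near the fixed edge and 87.4 mm near the jack edge, so it is level.
- **Weights:** The large one is on the scribed middle line, within about 0.5 mm. The small one is centred on it within about 0.5 mm. Both were released, and the gripper was about 10 cm above them at the end.

**What did not go cleanly:**
- The side force rose to about 24 N near the screw's stop. I did not find the cause, but it stayed below the limits.
- The fingertips touched the table with about 10 N while picking up the small weight.
- My last check, after the small weight went on, was by depth measurement only, because the picture limit was used up. The previous picture, taken after the large weight went on, showed nothing else disturbed.

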